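# Lock a spring pull gauge into its socket and draw it to the proof mark

### The arm

A 6-joint arm with a two-finger parallel gripper is mounted at the origin on a cart in front of the work surface, level with it; the furniture and walls round the work are solid. World frame = base frame: x ahead of the robot, y to its left, z up, the work surface at z = 0. Lengths are in m, angles in rad, forces in N, time in s.
With the tool pointing down it reaches from about 0.375 to 0.9 m from the base axis. Payload 3.1 kg.
Tool frame: the origin (TCP) lies at the very end of the fingers, on their centre line; the grasp point (between the pads) lies 19 mm behind it (robot.grip_depth is the distance from the TCP to the grasp point, in m); z points along the fingers, y is the line along which they close (so a half turn about z gives the same grasp; the last joint's range is limited). The gripper opens to 87 mm and grips with 3 to 60 N. Pads are 19 mm wide; open, the fingers measure 117 mm over their backs; the gripper's body (75 mm by 190 mm) begins 51 mm behind the grasp point.
Start: joints at [1.077, 0.527, 1.433, -0, 1.181, -0.178], TCP at [0.193, 0.594, 0.223] pointing down, gripper open.
Joint ranges: [-3.08, 3.08], [-0.75, 2.2], [0.22, 2.44], [-1.43, 4.57], [0, 2.65], [-2.85, 2.85]. Speed limits (rad/s): [2.79, 2.79, 3.14, 3.14, 3.14, 3.14].

### API

Orientations are given as a unit quaternion [w, x, y, z].
In Python, from cell import status, imaging, workorder, robot gives the robot as it stands. The module is installed in compiled form; this text tells all that it offers.
- The arm moves only by the tool play_rows, never from a script. Its argument "motion" is a list of rows, each an object of numbers: "dx", "dy", "dz": the shift along the tool's x, y, z in cm; "rx", "ry", "rz": the turn, a rotation vector about the tool's x, y, z in rad. In form: [{"dx": .., "dy": .., "dz": .., "rx": .., "ry": .., "rz": ..}, ...]. A call has 1 to 10 rows; each row shifts and turns the commanded pose from where the row before left it, along the tool's axes as they then stand; what a row does not reach is not made up. A row lasts 1/10 s, in which the tool goes at most 50 mm and 8.59 degrees, less where a joint would pass 70% of its speed; a pose out of reach is approached as far as the arm can. A call with a gripper value outside its range is refused whole. "grip" is the finger opening in cm, from 0 to 8.7, set as the call begins (left out, the last holds). The fingers move at their own pace and stop on an object; the grip force is fixed at half the most. Time passes only in rows, so rows that do not move let the fingers close. It gives the time, the measured TCP pose, the force, the opening and the grip force at its end, in the units of the state.
- status.sense(): the state, without advancing time (a new reading comes with each control period).
- imaging.grab_frame(name): name is "side" or "top" or "wrist"; returns the picture (480x640x3 uint8, red, green, blue); there is no depth.
- imaging.camera_model(name): a dict with "mtx" (3x3 intrinsics, pixels), "k1" (the pictures are not rectified: a ray, as slopes to the right and down, at radius r is drawn at 1 + k1 r^2 times it, then the intrinsics apply), "camera_from_world" (4x4, takes a point from world to camera coordinates). Camera axes: x right, y down, z forward; pixel columns grow to the right and rows downward; lengths in m; the calibration is good to about 2 mm. A picture is of the moment at which its call begins: read the wrist's pose just before it. camera_model takes no time and is no camera call; for the wrist camera it gives the pose at the moment of the call.
- workorder.close_job(): hands the job in; it is judged then, once.
The state is a dict: "t": time; "qpos": joint angles; "joint_vel": joint speeds; "joint_torque": joint torques, N m; "tcp_pos": TCP position; "orientation": TCP orientation; "ft_force": force on the tool from outside, world axes, zero at the start; "ft_torque": the same for the moment, N m; "opening": finger opening in m; "grip_force": force on a finger pad.
Only numpy, scipy, OpenCV 4.12 (cv2) and the standard library are available. Lean on these libraries where they do the work, as an engineer would, in place of code of your own. Each camera call takes 0.05 s, during which the arm holds its last target. There are 200 camera calls.

### The job

The spring pull gauge stands loosely in the snap-lock socket that is screwed to the bench: press it straight down until its flange lies on the socket and both latches have snapped in. Then draw its T-handle straight up against the spring until the broad black ring on the rod has just come wholly out of the tube (going well past it would overstretch the spring), and finish while still holding it there, as a pull test of the latches, without letting go. Leave the other things on the bench where they are.

Things in the scene. Friction and masses are not known exactly. Their poses are not given: they have to be found in the camera images.
- socket: snap-lock socket screwed to the bench, upright: 120x90x10 mm plate (x along the 120) with a round steel housing, 54 mm in diameter, up to 82 mm above the bench. Origin: centre of the plate's underside, z up. A 25 mm bore runs down its middle; two sprung latch bolts enter it from +y and -y, each with a round black button outside, 41 mm above the bench, out to 50 mm from the axis
- socket_mouth (a point): centre of the bore's mouth in the housing's top face, 82 mm above the bench; the gauge's flange must come to lie on this face
- latch_left (a joint): how far the +y latch bolt is pushed outward, m: 0 = fully in (also before the plug reaches it), 0.0042 = riding on the plug's collar; springs back to 0 when it snaps in above the collar
- latch_right (a joint): the same for the -y latch bolt
- gauge: tubular spring pull gauge, loose, about 0.35 kg, standing with its plug in the socket. Origin on its axis in the underside of its flange (42 mm wide, 6 mm thick), z up along the tube (29 mm wide). At the start the flange stands 26 mm above the socket's top face and the gauge may lean a degree or two; locked, the flange lies on that face and lifts 1 to 2 mm when pulled
- gauge_nose (a point): tip of the gauge's 24 mm plug, 69 mm below the origin. Its round nose rests on the latch bolts at the start; 6 to 15 N straight down on the handle push it past them, until they snap in over its collar and it cannot come out. Pulled before that, the whole gauge lifts out of the socket
- gauge_mouth (a point): centre of the tube's mouth (black collar, 32 mm wide), 84 mm above the gauge's origin; the 11 mm steel rod comes out here
- gauge_handle (a point): middle of the black T-handle on the rod: a bar 70 mm long along the gauge's y axis, 16 mm thick along its x axis, 18 mm high. Rod in: 35 mm above the tube mouth, with 26 mm between the mouth and the bar's underside, where there is only the rod and, under the bar, a 16 mm hub 6 mm high. It moves up with the rod
- gauge_rod (a joint): how far the rod is drawn out, m: 0 = fully in, end stop 0.058. The spring pulls back with 4 N at 0 and 0.2 N more per mm (12 N at the mark). The mark is a black ring round the rod, 4 mm high: it begins to show at 0.036, and at 0.040 its lower edge is level with the tube mouth, the place to hold. Fine grey lines (10, 20, 30, 50 mm) are not the mark
- try_square: try square lying flat, 130x198x17 mm; a bystander
- pencil: flat carpenter's pencil, 168 mm long; a bystander
- tape_measure: tape measure standing on edge, 82x33x69 mm; a bystander
- cam_clamp: black cam clamp with a white lever, 54x113x30 mm, lying; a bystander
There are look-alikes about, which are no part of the job. Leave any green or orange look-alike of the gauge alone.

How it is judged:
By the outcome, as a careful person would: the job done as asked, in the order asked, and still so for the second after the job is handed in, while the arm keeps its last pose, push and grip.
It also fails if it takes over 35 s, if anything falls off the work surface, if the arm or the gripper's body presses on something with over 40 N, if the wrist force passes 120 N, or if a joint passes its speed limit or range.

## Working session

There is one attempt and no reset: what is moved stays moved. The work goes in short steps, Python scripts to look and compute and a tool call to move; the robot and the scene stay as the last step left them, time stands still between calls to the robot, and variables do not carry over. Pictures are saved under pics/ and viewed, at most 10 in all, crops included, and the job is handed in when it is done.

Besides the shell and the picture viewer there is one more tool, called after "Request:" in YAML: its name, and indented under it one key for each argument. play_rows: Moves the arm, as the interface text tells. Its arguments: {"type":"object","properties":{"motion":{"type":"array"},"grip":{"type":"number"}},"required":["motion"]}

```bash
mkdir -p pics; cat > h.py <<'E'
import numpy as np, cv2
from cell import status, imaging, workorder, robot
def grab(n,f=None):
    m=imaging.camera_model(n); im=imaging.grab_frame(n)
    if f: cv2.imwrite('pics/'+f,im[...,::-1])
    return im,m
def ray(m,u,v):
    K=np.array(m['mtx']);T=np.array(m['camera_from_world'])
    p=cv2.undistortPoints(np.array([[[u,v]]],float),K,np.array([m['k1'],0,0,0.]))[0,0] if False else None
    d=np.linalg.solve(K,[u,v,1.]);s=d[:2].copy()
    for _ in range(20): s=d[:2]/(1+m['k1']*(s@s))
    R=T[:3,:3]; r=R.T@np.array([s[0],s[1],1]); return -R.T@T[:3,3], r/np.linalg.norm(r)
def proj(m,P):
    T=np.array(m['camera_from_world']);c=T[:3,:3]@np.array(P)+T[:3,3];s=c[:2]/c[2]
    return (np.array(m['mtx'])@np.r_[s*(1+m['k1']*(s@s)),1])[:2]
def plane(m,u,v,z):
    c,r=ray(m,u,v); return c+r*(z-c[2])/r[2]
def tri(obs):
    A=0;b=0
    for m,u,v in obs:
        c,r=ray(m,u,v);Q=np.eye(3)-np.outer(r,r);A=A+Q;b=b+Q@c
    x=np.linalg.solve(A,b); return x,[np.linalg.norm(np.cross(x-ray(*o)[0],ray(*o)[1])) for o in obs]
E
python3 - <<'E'
from h import *
a,m=grab('side');b,n=grab('top')
cv2.imwrite('pics/side.png',a[...,::-1]);cv2.imwrite('pics/top.png',b[...,::-1])
s=status.sense();print(s['t'],s['tcp_pos'],s['orientation'],s['ft_force'])
for k in (m,n): print(ray(k,320,240),k['mtx'][0][0])
E
```

```text
0.1 [0.19315639 0.59372086 0.22167842] [-3.32807854e-04  1.56721140e-01  9.87642413e-01 -9.15129201e-04] [-0.23755452  0.68848301 -0.75412104]
(array([ 0.32858   , -0.44306977,  0.5198323 ]), array([ 0.27274076,  0.86184787, -0.4275871 ])) 437.56315140092795
(array([0.47649965, 0.29514811, 1.30861687]), array([ 0.08449108, -0.04070299, -0.99559255])) 551.9359349621446
```

View pics/side.png

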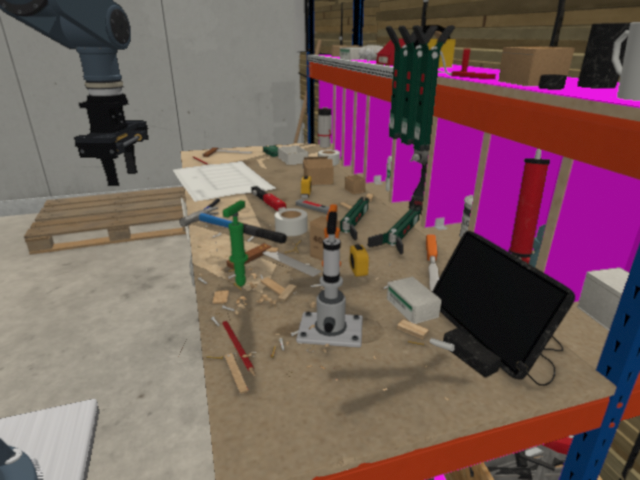

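View pics/top.png

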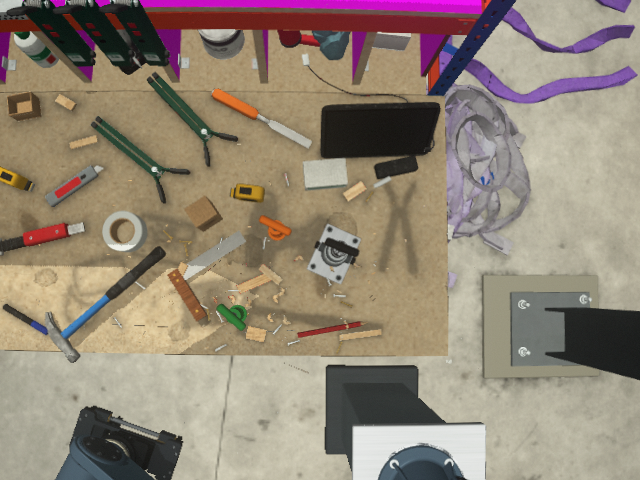

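Candidates for the gauge: the steel/white gauge in the socket at side (331,270) / top (336,250); a green look-alike at side (237,240) / top (232,317); an orange look-alike at side (332,222) / top (275,228). By the description (black T-handle, standing in the socket on its plate), I choose the first and check it in a close crop.

```bash
python3 - <<'E'
import cv2,numpy as np
a=cv2.imread('pics/side.png')[200:350,280:380];b=cv2.imread('pics/top.png')[215:290,295:375]
f=lambda i,k:cv2.resize(i,None,fx=k,fy=k,interpolation=cv2.INTER_CUBIC)
A=f(a,4);B=f(b,5);C=np.zeros((600,800,3),np.uint8);C[:600,:400]=A;C[:375,400:800]=B;cv2.imwrite('pics/crop.png',C)
E
```

```text
(no output)
```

View pics/crop.png

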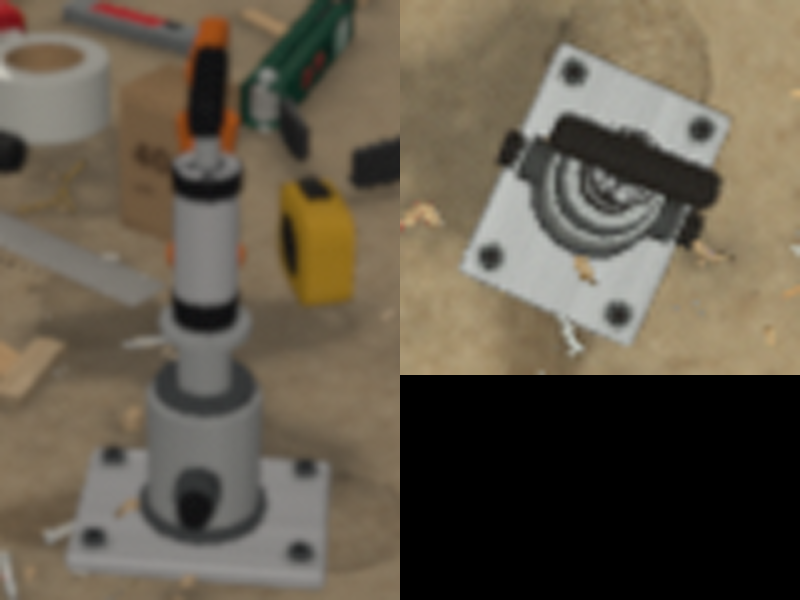

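The crop shows the right gauge: black T-handle, white tube with black collars, plug standing in the steel socket. Handle bar ends in top at about (325.4,241) and (358.6,253); in side the handle is near (332,223) and the mouth near (332,242).

```bash
python3 - <<'E'
from h import *
m=imaging.camera_model('side');n=imaging.camera_model('top')
print('handle',tri([(m,332,223),(n,342,247)]))
print('ends',plane(n,325.4,241,.235),plane(n,358.6,253,.235))
# plate corners top
for u,v in [(562,43),(730,120),(632,345),(462,268)]: print('plate',plane(n,295+(u-400)/5,215+v/5,.01))
for P in ([0,0,.108+.119],): pass
# housing top ring centre side: crop(204,385)
print('hous',plane(m,280+204/4,200+385/4,.082), 'mouth',plane(m,331.75,242,.192), 'plate side',[plane(m,280+u/4,200+v/4,.01) for u,v in [(95,450),(330,462),(323,578),(70,565)]])
E
```

```text
handle (array([0.55539761, 0.20730008, 0.22628114]), [np.float64(0.0004673368326148285), np.float64(0.00046733683261498065)])
ends [0.56575746 0.24068428 0.235     ] [0.54287007 0.17558396 0.235     ]
plate [0.62589245 0.22475452 0.01      ]
plate [0.59005736 0.14483566 0.01      ]
plate [0.48339799 0.19101569 0.01      ]
plate [0.51891442 0.27126186 0.01      ]
hous [0.55421628 0.20260586 0.082     ] mouth [0.5546969  0.20385261 0.192     ] plate side [array([0.51943092, 0.26828703, 0.01      ]), array([0.62847859, 0.22310859, 0.01      ]), array([0.59083649, 0.14082055, 0.01      ]), array([0.48405583, 0.18411024, 0.01      ])]
```

Request:
play_rows:
  motion:
    - {"dz": -4.5}
    - {"dz": -4.5}
    - {"dx": -4, "dy": -2.2}
    - {"dx": -4, "dy": -2.2}
    - {"dx": -4, "dy": -2.2}
    - {"dx": -4, "dy": -2.2}
    - {"dx": -4, "dy": -2.2}
    - {"dx": -4, "dy": -2.2}
    - {"dx": -4, "dy": -2.2}
    - {"dx": -4, "dy": -2.2}
  grip: 7

```text
invalid input
```

Request:
play_rows:
  motion:
    - {"dx": -3.6, "dy": -2}
    - {"dx": -3.6, "dy": -2}
    - {"dx": -3.6, "dy": -2}
    - {"dx": -3.6, "dy": -2}
    - {"rz": 0.145}
    - {"rz": 0.145}
    - {"rz": 0.145}
    - {"rz": 0.145}
    - {"rz": 0.145}
    - {"rz": 0.145}

```text
invalid input
```

Request:
play_rows:
  motion:
    - {"rz": 0.145}
    - {"rz": 0.145}
    - {"rz": 0.145}
    - {"rz": 0.145}
    - {"rz": 0.145}
    - {"rz": 0}
    - {"rz": 0}

```text
invalid input
```

```bash
python3 - <<'E'
from h import *
from scipy.spatial.transform import Rotation as R
s=status.sense();print(s['t'],s['tcp_pos'],s['qpos'],s['ft_force'],s['opening'])
print(R.from_quat(np.roll(s['orientation'],-1)).as_matrix().round(3))
a,m=grab('wrist','w1.png');np.save('w1.npy',[m],allow_pickle=True)
print(proj(m,[.555,.207,.236]))
E
```

```text
0.1 [0.19315639 0.59372086 0.22167842] [ 1.07751689e+00  5.28372631e-01  1.43374722e+00  2.71424252e-05
  1.18142018e+00 -1.78549842e-01] [-0.23755452  0.68848301 -0.75412104] 0.086918391514602
[[-0.951  0.31  -0.001]
 [ 0.31   0.951 -0.002]
 [ 0.    -0.002 -1.   ]]
[ 33.91548927 787.27090926]
```

View pics/w1.png

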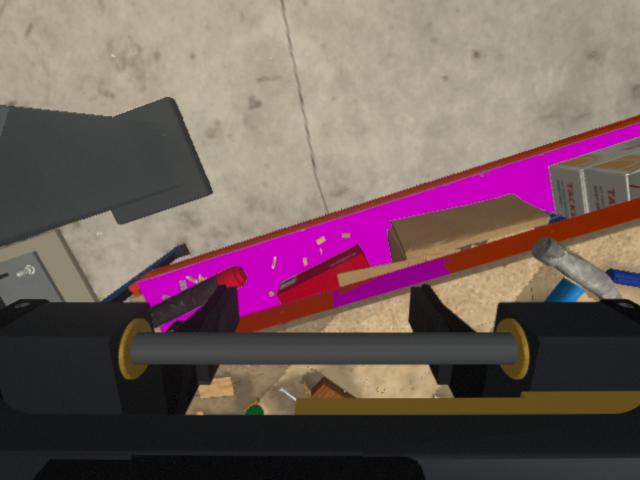

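The moves were refused, so the arm has not moved; the wrist picture shows only floor and bench edge. I'll give all six numbers in every row.

Request:
play_rows:
  motion:
    - {"dx": 0, "dy": 0, "dz": -4.5, "rx": 0, "ry": 0, "rz": 0}
    - {"dx": 0, "dy": 0, "dz": -4.5, "rx": 0, "ry": 0, "rz": 0}
    - {"dx": -4, "dy": -2.2, "dz": 0, "rx": 0, "ry": 0, "rz": 0}
    - {"dx": -4, "dy": -2.2, "dz": 0, "rx": 0, "ry": 0, "rz": 0}
    - {"dx": -4, "dy": -2.2, "dz": 0, "rx": 0, "ry": 0, "rz": 0}
    - {"dx": -4, "dy": -2.2, "dz": 0, "rx": 0, "ry": 0, "rz": 0}
    - {"dx": -4, "dy": -2.2, "dz": 0, "rx": 0, "ry": 0, "rz": 0}
    - {"dx": -4, "dy": -2.2, "dz": 0, "rx": 0, "ry": 0, "rz": 0}
    - {"dx": -4, "dy": -2.2, "dz": 0, "rx": 0, "ry": 0, "rz": 0}
    - {"dx": -4, "dy": -2.2, "dz": 0, "rx": 0, "ry": 0, "rz": 0}
  grip: 7

```text
t: 1.15
tcp_pos: [0.4441, 0.3263, 0.3124]
orientation: [-0.0, 0.157, 0.988, -0.0]
ft_force: [0.1, 1.0, -0.3]
opening: 0.0698
grip_force: 0.0
```

Request:
play_rows:
  motion:
    - {"dx": -3.6, "dy": -2, "dz": 0, "rx": 0, "ry": 0, "rz": 0}
    - {"dx": -3.6, "dy": -2, "dz": 0, "rx": 0, "ry": 0, "rz": 0}
    - {"dx": -3.6, "dy": -2, "dz": 0, "rx": 0, "ry": 0, "rz": 0}
    - {"dx": -3.6, "dy": -2, "dz": 0, "rx": 0, "ry": 0, "rz": 0}
    - {"dx": 0, "dy": 0, "dz": 0, "rx": 0, "ry": 0, "rz": 0.145}
    - {"dx": 0, "dy": 0, "dz": 0, "rx": 0, "ry": 0, "rz": 0.145}
    - {"dx": 0, "dy": 0, "dz": 0, "rx": 0, "ry": 0, "rz": 0.145}
    - {"dx": 0, "dy": 0, "dz": 0, "rx": 0, "ry": 0, "rz": 0.145}
    - {"dx": 0, "dy": 0, "dz": 0, "rx": 0, "ry": 0, "rz": 0.145}
    - {"dx": 0, "dy": 0, "dz": 0, "rx": 0, "ry": 0, "rz": 0.145}

```text
t: 2.15
tcp_pos: [0.5551, 0.2071, 0.3121]
orientation: [-0.0, 0.561, 0.828, -0.0]
ft_force: [-0.0, -0.3, -0.4]
opening: 0.0702
grip_force: 0.0
```

Request:
play_rows:
  motion:
    - {"dx": 0, "dy": 0, "dz": 0, "rx": 0, "ry": 0, "rz": 0.145}
    - {"dx": 0, "dy": 0, "dz": 0, "rx": 0, "ry": 0, "rz": 0.145}
    - {"dx": 0, "dy": 0, "dz": 0, "rx": 0, "ry": 0, "rz": 0.145}
    - {"dx": 0, "dy": 0, "dz": 0, "rx": 0, "ry": 0, "rz": 0.145}
    - {"dx": 0, "dy": 0, "dz": 0, "rx": 0, "ry": 0, "rz": 0.145}
    - {"dx": 0, "dy": 0, "dz": 0, "rx": 0, "ry": 0, "rz": 0}
    - {"dx": 0, "dy": 0, "dz": 0, "rx": 0, "ry": 0, "rz": 0}

```text
t: 2.85
tcp_pos: [0.5552, 0.2071, 0.3123]
orientation: [-0.0, 0.815, 0.579, -0.0]
ft_force: [-0.6, 0.4, 0.4]
opening: 0.0701
grip_force: 0.0
```

```bash
python3 - <<'E'
from h import *
from scipy.spatial.transform import Rotation as R
s=status.sense();print(s['t'],s['tcp_pos'],s['qpos'],s['ft_force'],s['opening'])
print(R.from_quat(np.roll(s['orientation'],-1)).as_matrix().round(3))
a,m=grab('wrist','w2.png')
print(proj(m,[.555,.207,.236]),ray(m,320,240))
E
```

```text
2.85 [0.55519915 0.20714894 0.31227499] [ 1.68704834e-01  3.94985042e-01  1.40242180e+00 -4.38419724e-05
  1.34487549e+00  5.04623800e-01] [-0.64190749  0.43180421  0.37324425] 0.07013218725671007
[[ 0.33   0.944 -0.001]
 [ 0.944 -0.33  -0.   ]
 [-0.    -0.001 -1.   ]]
[323.44057232 256.00765736] (array([0.58175152, 0.28281674, 0.47447849]), array([-0.10119838, -0.25697572, -0.96110476]))
```

View pics/w2.png

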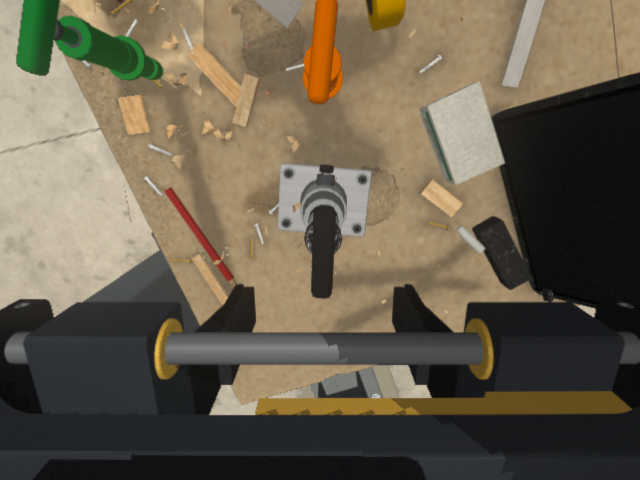

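The wrist view shows the handle along its image column ~322, rows 205–297, within 1–2 px of the prediction (323,256) and aligned to the fingers. Descend and grip.

Request:
play_rows:
  motion:
    - {"dx": 0, "dy": 0, "dz": 2.5, "rx": 0, "ry": 0, "rz": 0}
    - {"dx": 0, "dy": 0, "dz": 2.5, "rx": 0, "ry": 0, "rz": 0}
    - {"dx": 0, "dy": 0, "dz": 2.5, "rx": 0, "ry": 0, "rz": 0}
    - {"dx": 0, "dy": 0, "dz": 1.5, "rx": 0, "ry": 0, "rz": 0}
    - {"dx": 0, "dy": 0, "dz": 1.4, "rx": 0, "ry": 0, "rz": 0}
    - {"dx": 0, "dy": 0, "dz": 0, "rx": 0, "ry": 0, "rz": 0}
    - {"dx": 0, "dy": 0, "dz": 0, "rx": 0, "ry": 0, "rz": 0}

```text
t: 3.6
tcp_pos: [0.5556, 0.2072, 0.2087]
orientation: [-0.0, 0.816, 0.578, -0.0]
ft_force: [0.8, 0.3, 0.7]
opening: 0.0699
grip_force: 0.0
```

Request:
play_rows:
  motion:
    - {"dx": 0, "dy": 0, "dz": 0, "rx": 0, "ry": 0, "rz": 0}
    - {"dx": 0, "dy": 0, "dz": 0, "rx": 0, "ry": 0, "rz": 0}
    - {"dx": 0, "dy": 0, "dz": 0, "rx": 0, "ry": 0, "rz": 0}
    - {"dx": 0, "dy": 0, "dz": 0, "rx": 0, "ry": 0, "rz": 0}
    - {"dx": 0, "dy": 0, "dz": 0, "rx": 0, "ry": 0, "rz": 0}
    - {"dx": 0, "dy": 0, "dz": 0, "rx": 0, "ry": 0, "rz": 0}
    - {"dx": 0, "dy": 0, "dz": 0, "rx": 0, "ry": 0, "rz": 0}
    - {"dx": 0, "dy": 0, "dz": 0, "rx": 0, "ry": 0, "rz": 0}
  grip: 0

```text
t: 4.4
tcp_pos: [0.5554, 0.2072, 0.2085]
orientation: [-0.0, 0.816, 0.578, -0.0]
ft_force: [-0.2, -0.4, 0.5]
opening: 0.016
grip_force: 30.0
```

```bash
python3 - <<'E'
from h import *
s=status.sense();print(s['t'],s['tcp_pos'],s['ft_force'],s['ft_torque'],s['opening'],s['grip_force'])
a,m=grab('side','s2.png')
c=a[195:355,270:390,::-1];cv2.imwrite('pics/s2c.png',cv2.resize(c,None,fx=3.75,fy=3.75,interpolation=cv2.INTER_CUBIC))
E
```

```text
4.4 [0.55539062 0.20717804 0.20853707] [-0.16501659 -0.44699119  0.47976202] [-0.09331972  0.1132587   0.00938687] 0.016025956745467314 30.001164441928267
```

View pics/s2c.png

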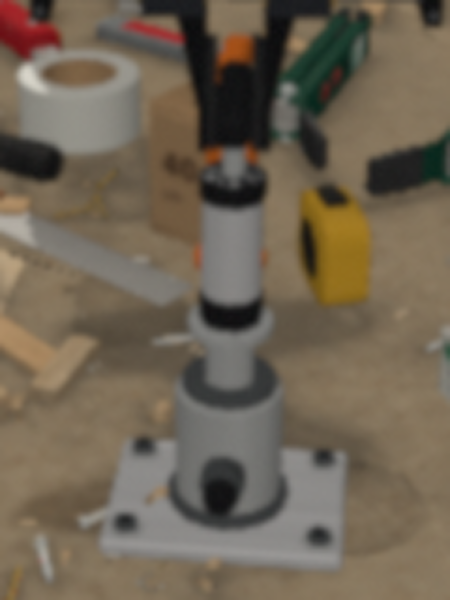

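The handle is gripped (16.0 mm opening, 30 N), the gauge upright with its flange still above the socket (crop row ~325 vs. ~375). Press down in steps, watching the force.

Request:
play_rows:
  motion:
    - {"dx": 0, "dy": 0, "dz": 0.2, "rx": 0, "ry": 0, "rz": 0}
    - {"dx": 0, "dy": 0, "dz": 0.2, "rx": 0, "ry": 0, "rz": 0}
    - {"dx": 0, "dy": 0, "dz": 0.2, "rx": 0, "ry": 0, "rz": 0}
    - {"dx": 0, "dy": 0, "dz": 0.2, "rx": 0, "ry": 0, "rz": 0}
    - {"dx": 0, "dy": 0, "dz": 0.2, "rx": 0, "ry": 0, "rz": 0}

```text
t: 4.95
tcp_pos: [0.5555, 0.2073, 0.199]
orientation: [0.0, 0.816, 0.578, 0.0]
ft_force: [-0.5, 0.3, 1.8]
opening: 0.0155
grip_force: 30.0
```

Request:
play_rows:
  motion:
    - {"dx": 0, "dy": 0, "dz": 0.2, "rx": 0, "ry": 0, "rz": 0}
    - {"dx": 0, "dy": 0, "dz": 0.2, "rx": 0, "ry": 0, "rz": 0}
    - {"dx": 0, "dy": 0, "dz": 0.2, "rx": 0, "ry": 0, "rz": 0}
    - {"dx": 0, "dy": 0, "dz": 0.2, "rx": 0, "ry": 0, "rz": 0}
    - {"dx": 0, "dy": 0, "dz": 0.2, "rx": 0, "ry": 0, "rz": 0}

```text
t: 5.45
tcp_pos: [0.5554, 0.2072, 0.1882]
orientation: [-0.0, 0.816, 0.578, -0.0]
ft_force: [0.2, 0.6, 1.8]
opening: 0.0156
grip_force: 30.0
```

```bash
python3 - <<'E'
from h import *
a,m=grab('side','s3.png')
c=a[195:355,270:390,::-1];cv2.imwrite('pics/s3c.png',cv2.resize(c,None,fx=3.75,fy=3.75,interpolation=cv2.INTER_CUBIC))
E
```

```text
(no output)
```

View pics/s3c.png

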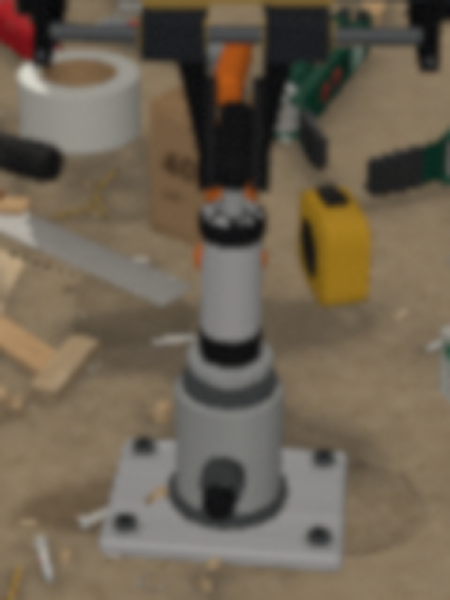

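The gauge went down with the gripper; its flange (crop row ~360) is now about 6 mm above the face (~380). Continue.

Request:
play_rows:
  motion:
    - {"dx": 0, "dy": 0, "dz": 0.2, "rx": 0, "ry": 0, "rz": 0}
    - {"dx": 0, "dy": 0, "dz": 0.2, "rx": 0, "ry": 0, "rz": 0}
    - {"dx": 0, "dy": 0, "dz": 0.1, "rx": 0, "ry": 0, "rz": 0}
    - {"dx": 0, "dy": 0, "dz": 0, "rx": 0, "ry": 0, "rz": 0}

```text
t: 5.9
tcp_pos: [0.5547, 0.2071, 0.1826]
orientation: [-0.0, 0.816, 0.578, -0.001]
ft_force: [-0.5, 0.0, -3.7]
opening: 0.0157
grip_force: 30.0
```

Request:
play_rows:
  motion:
    - {"dx": 0, "dy": 0, "dz": 0.1, "rx": 0, "ry": 0, "rz": 0}
    - {"dx": 0, "dy": 0, "dz": 0.1, "rx": 0, "ry": 0, "rz": 0}
    - {"dx": 0, "dy": 0, "dz": 0, "rx": 0, "ry": 0, "rz": 0}

```text
t: 6.2
tcp_pos: [0.5553, 0.2073, 0.1821]
orientation: [-0.0, 0.816, 0.578, -0.0]
ft_force: [-1.8, 0.2, 2.3]
opening: 0.0154
grip_force: 30.0
```

Request:
play_rows:
  motion:
    - {"dx": 0, "dy": 0, "dz": 0.1, "rx": 0, "ry": 0, "rz": 0}
    - {"dx": 0, "dy": 0, "dz": 0, "rx": 0, "ry": 0, "rz": 0}

```text
t: 6.4
tcp_pos: [0.5554, 0.2074, 0.182]
orientation: [0.0, 0.816, 0.578, 0.0]
ft_force: [-3.6, 0.5, 8.3]
opening: 0.0159
grip_force: 30.0
```

Request:
play_rows:
  motion:
    - {"dx": 0, "dy": 0, "dz": 0.1, "rx": 0, "ry": 0, "rz": 0}
    - {"dx": 0, "dy": 0, "dz": 0, "rx": 0, "ry": 0, "rz": 0}

```text
t: 6.6
tcp_pos: [0.5554, 0.2074, 0.1819]
orientation: [0.0, 0.816, 0.578, 0.001]
ft_force: [-4.6, -0.8, 12.0]
opening: 0.0158
grip_force: 30.0
```

```bash
python3 - <<'E'
from h import *
s=status.sense();print(s['t'],s['tcp_pos'],s['ft_force'],s['opening'])
a,m=grab('side','s4.png')
c=a[195:355,270:390,::-1];cv2.imwrite('pics/s4c.png',cv2.resize(c,None,fx=3.75,fy=3.75,interpolation=cv2.INTER_CUBIC))
E
```

```text
6.6 [0.55543589 0.20744723 0.18193543] [-4.6194627  -0.81089717 12.035407  ] 0.015751168620407107
```

View pics/s4c.png

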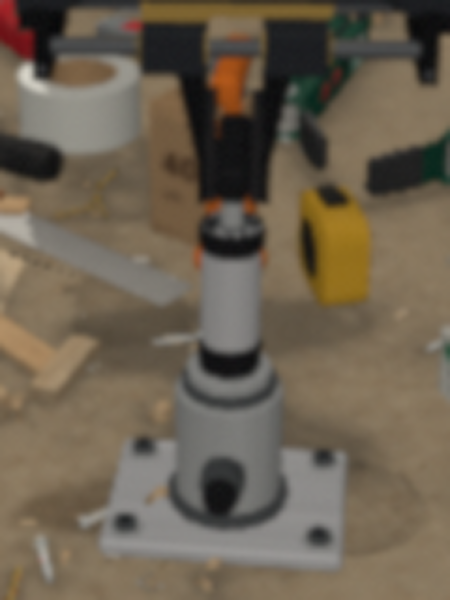

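Flange lies on the socket face (crop row ~375), position stays at z 0.182 with force rising: seated. One firmer push, then draw up.

Request:
play_rows:
  motion:
    - {"dx": 0, "dy": 0, "dz": 0.1, "rx": 0, "ry": 0, "rz": 0}
    - {"dx": 0, "dy": 0, "dz": 0.1, "rx": 0, "ry": 0, "rz": 0}
    - {"dx": 0, "dy": 0, "dz": 0, "rx": 0, "ry": 0, "rz": 0}

```text
t: 6.95
tcp_pos: [0.5556, 0.2075, 0.1818]
orientation: [0.0, 0.816, 0.578, 0.001]
ft_force: [-7.6, -0.3, 21.0]
opening: 0.0155
grip_force: 30.0
```

Request:
play_rows:
  motion:
    - {"dx": 0, "dy": 0, "dz": -0.3, "rx": 0, "ry": 0, "rz": 0}
    - {"dx": 0, "dy": 0, "dz": -0.3, "rx": 0, "ry": 0, "rz": 0}
    - {"dx": 0, "dy": 0, "dz": -0.3, "rx": 0, "ry": 0, "rz": 0}
    - {"dx": 0, "dy": 0, "dz": -0.3, "rx": 0, "ry": 0, "rz": 0}
    - {"dx": 0, "dy": 0, "dz": 0, "rx": 0, "ry": 0, "rz": 0}
    - {"dx": 0, "dy": 0, "dz": 0, "rx": 0, "ry": 0, "rz": 0}

```text
t: 7.55
tcp_pos: [0.5552, 0.2071, 0.1889]
orientation: [-0.0, 0.816, 0.578, -0.0]
ft_force: [0.2, 1.3, -6.3]
opening: 0.0158
grip_force: 30.0
```

```bash
cat > shift.py <<'E'
from h import *
import sys
s=status.sense();print(s['t'],s['tcp_pos'],s['ft_force'],s['opening'])
a,m=grab('side',sys.argv[1]); b=cv2.imread('pics/s4.png')
g=lambda i:cv2.cvtColor(i,cv2.COLOR_BGR2GRAY).astype(np.float32)
A=g(b)[262:296,322:342];B=g(np.ascontiguousarray(a[...,::-1]))
k=8;up=lambda i:cv2.resize(i,None,fx=k,fy=k,interpolation=cv2.INTER_CUBIC)
r=cv2.matchTemplate(up(B[254:304,318:346]),up(A),cv2.TM_CCOEFF_NORMED);_,v,_,l=cv2.minMaxLoc(r)
p=lambda z:proj(m,[.555,.207,z])[1]
d=l[1]/k-8
print('score',v,'shift px',l[0]/k-4,d,'px/mm',(p(.12)-p(.13))/10,'lift mm',-d/((p(.12)-p(.13))/10))
E
python3 shift.py s5.png
```

```text
7.55 [0.55523646 0.20711756 0.18892019] [ 0.18459152  1.33226079 -6.33963167] 0.015826604923294785
score 0.9970620274543762 shift px 0.25 -0.375 px/mm 0.48158934833950295 lift mm 0.7786717071151638
```

The body stayed (lift ~0.8 mm) while the handle rose 7 mm at 6 N: latched. Continue the draw.

Request:
play_rows:
  motion:
    - {"dx": 0, "dy": 0, "dz": -0.4, "rx": 0, "ry": 0, "rz": 0}
    - {"dx": 0, "dy": 0, "dz": -0.4, "rx": 0, "ry": 0, "rz": 0}
    - {"dx": 0, "dy": 0, "dz": -0.4, "rx": 0, "ry": 0, "rz": 0}
    - {"dx": 0, "dy": 0, "dz": -0.4, "rx": 0, "ry": 0, "rz": 0}
    - {"dx": 0, "dy": 0, "dz": -0.4, "rx": 0, "ry": 0, "rz": 0}
    - {"dx": 0, "dy": 0, "dz": -0.4, "rx": 0, "ry": 0, "rz": 0}
    - {"dx": 0, "dy": 0, "dz": -0.4, "rx": 0, "ry": 0, "rz": 0}
    - {"dx": 0, "dy": 0, "dz": -0.4, "rx": 0, "ry": 0, "rz": 0}
    - {"dx": 0, "dy": 0, "dz": 0, "rx": 0, "ry": 0, "rz": 0}
    - {"dx": 0, "dy": 0, "dz": 0, "rx": 0, "ry": 0, "rz": 0}

```text
t: 8.6
tcp_pos: [0.5551, 0.2071, 0.2213]
orientation: [-0.0, 0.816, 0.578, -0.0]
ft_force: [-0.1, 0.7, -11.7]
opening: 0.0158
grip_force: 30.0
```

```bash
python3 shift.py s6.png
```

```text
8.6 [0.55507688 0.20713203 0.22133523] [ -0.14020369   0.67114011 -11.67387807] 0.015807154435029346
score 0.9971547722816467 shift px 0.25 -0.5 px/mm 0.48158934833950295 lift mm 1.0382289428202183
```

Request:
play_rows:
  motion:
    - {"dx": 0, "dy": 0, "dz": -0.15, "rx": 0, "ry": 0, "rz": 0}
    - {"dx": 0, "dy": 0, "dz": -0.1, "rx": 0, "ry": 0, "rz": 0}
    - {"dx": 0, "dy": 0, "dz": 0, "rx": 0, "ry": 0, "rz": 0}
    - {"dx": 0, "dy": 0, "dz": 0, "rx": 0, "ry": 0, "rz": 0}
    - {"dx": 0, "dy": 0, "dz": 0, "rx": 0, "ry": 0, "rz": 0}

```text
t: 9.15
tcp_pos: [0.5553, 0.2072, 0.224]
orientation: [-0.0, 0.816, 0.578, -0.0]
ft_force: [0.4, 0.0, -12.6]
opening: 0.0158
grip_force: 30.0
```

```bash
python3 shift.py s7.png; python3 - <<'E'
from h import *
f=lambda n:cv2.resize(cv2.imread('pics/'+n)[190:280,305:355],None,fx=6,fy=6,interpolation=cv2.INTER_CUBIC)
cv2.imwrite('pics/s7c.png',np.hstack([f('s6.png'),f('s7.png')]))
m=imaging.camera_model('side')
z=status.sense()['tcp_pos'][2]
for h in (.082+.0012+.084,z+.019-.009,z): print(h,(proj(m,[.555,.207,h])-[305,190])*6)
E
```

```text
9.15 [0.55528322 0.20715917 0.22395245] [  0.43736644   0.01483114 -12.57991341] 0.015798117794400424
score 0.9974541068077087 shift px 0.25 -0.5 px/mm 0.48158934833950295 lift mm 1.0382289428202183
0.16720000000000002 [156.98108353 383.46174709]
0.2339424805174128 [159.71055192 173.82425651]
0.2239424805174128 [159.28706363 206.25522741]
```

View pics/s7c.png

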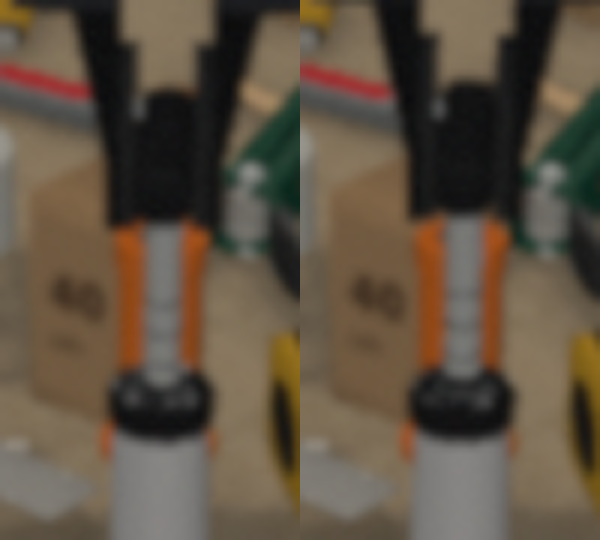

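The handle is drawn out with the rod and its fine lines visible (right panel rows ~290, 325, 355); the dark ring merges visually with the black collar (row ~380). I check it by line profiles.

```bash
python3 - <<'E'
from h import *
for n in ('s4.png','s6.png','s7.png'):
    g=cv2.cvtColor(cv2.imread('pics/'+n),cv2.COLOR_BGR2GRAY)
    print(n,'rod',g[(240 if n=='s4.png' else 222):266,330:334].mean(1).astype(int))
b=cv2.imread('pics/s6.png').astype(int);print(b[250:264,322:344].mean(2).astype(int))
m=imaging.camera_model('side')
d=np.array([.273,.862])/.904 # away from camera
for z0,L in ((.1672,'lifted'),):
    for k in (0,10,20,30,36,40): print(k,proj(m,[.555-.0055*d[0],.207-.0055*d[1],z0+(.041-k/1000)]))
    print('rim near/far',[proj(m,[.555+q*d[0],.207+q*d[1],z0]) for q in (-.016,-.0055,.016)])
E
```

```text
s4.png rod [ 22  23  20  19  18  18  18  26  54  89 111 116 116 116 112 101  90  83
  59  30  19  18  23  52  96 125]
s6.png rod [ 18  17  17  18  33  68  98 113 116 117 116 116 116 116 116 115 115 112
 107 106 113 116 113 107 106 113 116 114 107 104 109  99  72  47  43  40
  29  19  17  18  33  70 106 127]
s7.png rod [ 17  18  22  47  84 109 116 115 116 116 116 116 116 116 116 114 107 106
 113 116 114 108 103 109 114 115 112 106 106 108  92  58  42  47  43  32
  22  19  18  18  36  76 111 128]
[[ 89  87  82  74  73  78  86  97 105 108 108 103  97  93  86  77  87 104
  113 115 115 115]
 [ 87  84  75  65  62  66  75  91 103 106 105 101  94  89  80  65  76  98
  111 114 114 114]
 [ 86  81  69  53  48  52  64  87 105 112 112 105  88  70  56  43  56  83
  104 113 115 115]
 [ 83  77  66  47  42  47  53  72  92 103 104  95  76  53  39  29  35  62
   91 109 115 116]
 [ 77  66  58  46  49  51  46  50  64  75  77  70  58  49  46  35  25  42
   73 101 113 116]
 [ 71  50  41  45  59  60  49  39  39  44  50  53  50  53  56  46  30  32
   62  93 110 115]
 [ 70  42  31  45  62  66  49  37  34  36 
[... 312 characters left out ...]
  73 102 113 114]
 [ 82  63  39  23  19  18  17  17  19  17  17  17  16  19  17  18  25  47
   81 106 113 113]
 [ 92  81  64  46  32  23  19  18  18  19  18  19  19  18  24  28  43  63
   88 104 110 111]
 [ 95  96  92  80  65  51  42  37  37  34  31  31  37  45  51  58  69  83
   93 102 108 111]
 [ 96 104 109 107  99  92  84  77  76  71  66  65  75  86  90  92  95  96
   93  99 108 112]]
0 [331.51256276 234.08414432]
10 [331.44336032 239.35976589]
20 [331.37500963 244.57589513]
30 [331.30749391 249.73362914]
36 [331.26737845 252.80068544]
40 [331.24079683 254.83403629]
rim near/far [array([331.37165367, 258.12441426]), array([331.23417153, 255.34096432]), array([330.96307132, 249.85119547])]
```

Lines at rows 238.6/243.9/249.5 and the ring's upper edge at 252.9 agree with a draw of about 41 mm, with the mouth at ~255.3. The ring is just out. I add a 0.5 mm margin, hold, and check once.

Request:
play_rows:
  motion:
    - {"dx": 0, "dy": 0, "dz": -0.05, "rx": 0, "ry": 0, "rz": 0}
    - {"dx": 0, "dy": 0, "dz": 0, "rx": 0, "ry": 0, "rz": 0}
    - {"dx": 0, "dy": 0, "dz": 0, "rx": 0, "ry": 0, "rz": 0}
    - {"dx": 0, "dy": 0, "dz": 0, "rx": 0, "ry": 0, "rz": 0}
    - {"dx": 0, "dy": 0, "dz": 0, "rx": 0, "ry": 0, "rz": 0}

```text
t: 9.7
tcp_pos: [0.5553, 0.2072, 0.2245]
orientation: [-0.0, 0.816, 0.578, -0.0]
ft_force: [0.5, 0.3, -13.7]
opening: 0.0155
grip_force: 30.0
```

```bash
python3 shift.py s8.png; python3 - <<'E'
from h import *
g=cv2.cvtColor(cv2.imread('pics/s8.png'),cv2.COLOR_BGR2GRAY);print(g[222:266,330:334].mean(1).astype(int))
E
```

```text
9.7 [0.55532281 0.20715442 0.22449311] [  0.4685901    0.30043047 -13.68984929] 0.015458785689275332
score 0.9972619414329529 shift px 0.25 -0.5 px/mm 0.48158934833950295 lift mm 1.0382289428202183
[ 17  18  28  58  92 111 115 116 116 116 116 116 116 116 116 113 107 105
 113 116 114 106 105 112 116 114 107 105 111 109  86  52  53  71  82  80
  52  25  18  19  36  76 111 128]
```

The ring's dark band (rows 252.5–254.5) now has a light strip under it, so it is just wholly out of the tube. Hand in.

```bash
python3 -c "
from cell import workorder
print(workorder.close_job())"
```

```text
the job is handed in; nothing more can be done
None
```

The gauge is pressed down and latched, its handle is drawn about 41 mm so the black ring is just out of the tube, and the arm is still holding it there; the job is handed in at 9.7 s.

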